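Stopper three vials with one turn of the bench press

TASK

The three vials in the white tray stand half stoppered. With the fingertips push the tray straight into the press until it is home against the back stop, then push the hand wheel round clockwise (seen from above) by its upright handle through exactly one full turn, so that the handle comes back to where it started and the platen has seated the stoppers; do not overrun, more would crack the glass. Push gently: do not pinch, grip or lift anything, and leave the other things on the bench where they are.

Things in the scene. Friction and masses are not known exactly. Their poses are not given: they have to be found in the camera images.
- press: Bench stoppering press, fixed: grey base 184 wide, two columns, crosshead (190 wide, top 140 mm above the worktop), flat hand wheel above. Origin on the worktop on the screw's axis; x points from its open front to its back (the way the tray slides in), y left, z up. Bed 14 mm above the worktop between rails 28 mm high, reaching 150 mm in front of the origin; a fixed stop at the back ends the tray's way.
- tray: White slippery loose tray (0.4 kg) sliding on the bed between the rails, 2 mm play each side. Nest 90 deep, 104 wide, 22 high, with three glass vials in a row across; a tongue runs forward to an upright push plate. Origin on its underside below the middle vial, axes as the press's. Home, its origin is at the press's x (rel x = 0); at the start 42 to 56 mm in front of that. Sliding takes about 1 to 3 N.
- tray_push (a point): Middle of the front face of the tray's push plate (70 wide, 50 high, 7 thick; foot 14 mm, top 64 mm above the worktop): 109 mm in front of the tray's origin, 39 mm above the worktop; x axis into the press. With the tray home it is 109 mm in front of the screw's axis; the wheel rim above reaches 61 mm in front of that axis.
- wheel (a joint): Angle of the hand wheel, rad, growing clockwise seen from above; 6.283 is one turn. It starts between 0 and 0.6 (0 is the upper stop) and stays where it is left; 2 to 4 N on the handle turns it. Each clockwise turn screws wheel, screw and platen 8 mm down together.
- wheel_hub (a point): Centre of the hub's top, on the screw's vertical axis, about 181 mm above the worktop. Wheel: three spokes, round black rim of 54 mm radius (61 mm to its outside), its top about 180 mm above the worktop.
- wheel_handle (a point): Middle of the upright black handle at the end of one spoke, 52 mm from the axis. Handle 21 mm thick, 47 mm tall; this point is about 206 mm above the worktop at the start, the handle's foot 23 mm lower, its top 24 mm higher. All sinks 8 mm in one turn.
- platen_face (a point): Centre of the underside of the aluminium platen (48 deep, 104 wide, 14 thick) on the screw. At the start about 89 mm above the worktop, 1 to 2 mm above the stoppers of a tray pushed home; it moves straight down 8 mm per clockwise turn.
- stopper_1 (a joint): How far the dark rubber stopper (20 mm head) of the left vial has been pressed in, m: 0 half in, its head 6 mm clear of the vial's rim; about 0.006 when the head sits on the rim.
- stopper_2 (a joint): How far the dark rubber stopper (20 mm head) of the middle vial has been pressed in, m: 0 half in, its head 6 mm clear of the vial's rim; about 0.006 when the head sits on the rim.
- stopper_3 (a joint): How far the dark rubber stopper (20 mm head) of the right vial has been pressed in, m: 0 half in, its head 6 mm clear of the vial's rim; about 0.006 when the head sits on the rim.
- soap_bottle: yellow pump bottle, 54x61x154 mm, standing left of the press; bystander, origin under its centre
- petri_dish: closed petri dish, 60 mm across, 14 high, on the worktop front left of the press; bystander
- screw_cap: blue screw cap, 36 mm across, 23 high, lying left of the press; bystander
- tweezers: steel tweezers lying flat, 123 mm long, 9 high, front right of the press; bystander
- marker: felt marker lying, 125 mm long, 15 high, front left of the press; bystander
- small_bottle: small white screw-cap bottle, 42 mm across, 71 high, right of the press; bystander
Things that resemble listed ones, but are neither listed nor needed, are in the scene too. Of the things that look like the tray, the larger one is meant.

How it is judged (in metres and radians):
On the way, in this order (a step that is already met when the one before it is completed fails the run):
1. the tray is pushed home against the back stop, the platen not yet moved (x of tray in the frame of press between -0.004 and 0.004 m and distance of platen_face from where it was at the start of the episode below 0.001 m), for 0.2 s.
2. the wheel has been pushed clockwise through one turn and the stoppers are seated (x of tray in the frame of press between -0.004 and 0.004 m and distance of platen_face from where it was at the start of the episode between 0.0076 and 0.0084 m and value of joint each of stopper_1, stopper_2, stopper_3 above 0.005 m), for 0.2 s.
At the end, for the whole second after the job is handed in: The tray is home (within 4 mm of the back stop), the platen is 8 mm lower than at the start to 0.4 mm (one turn of the wheel to 18 degrees), all three stoppers are pressed in at least 5 mm, and wheel and tray are at rest (all of step 2 and velocity of joint wheel between -0.05 and 0.05 rad/s and linear speed of tray below 0.01 m/s); the robot touches nothing.
It fails at once if the wheel was turned more than 18 degrees beyond one turn (distance of platen_face from where it was at the start of the episode above 0.0084 m).
It fails at once if the tray was lifted or tipped (z of tray in the frame of press above 0.02 m or angle between tray's own z axis and vertical above 0.08 rad).
It fails at once if the wheel or its handle was pinched or forced (over 30 N) (contact force between the fingers and wheel above 30 N).
It fails at once if the tray was pinched or rammed (over 40 N) (contact force between the fingers and tray above 40 N).
It fails at once if a bystander was moved more than 30 mm (distance of any of soap_bottle, petri_dish, screw_cap, tweezers, marker, small_bottle from where it was at the start of the episode above 0.03 m).
It also fails if it takes over 67 s, if anything falls off the work surface, if the arm or the gripper's body presses on something with over 40 N, if the wrist force passes 120 N, or if a joint passes its speed limit or range.

ROBOT

A 7-joint arm with a two-finger parallel gripper is mounted at the origin on a cart in front of the work surface, level with it; the furniture and walls round the work are solid. World frame = base frame: x ahead of the robot, y to its left, z up, the work surface at z = 0. Lengths are in m, angles in degrees, forces in N, time in s.
With the tool pointing down it reaches from about 0.425 to 1.025 m from the base axis. Payload 3.6 kg.
Tool frame: the origin (TCP) lies on the centre line of the jaws, within the pads' length; the fingertips stand 19 mm ahead of it and the grasp point (between the pads) is the TCP; z points along the fingers, y is the line along which they close (so a half turn about z gives the same grasp; the last joint's range is limited). The gripper opens to 85 mm and grips with 20 to 120 N. Pads are 22 mm wide; open, the fingers measure 114 mm over their backs; the gripper's body (76 mm by 85 mm) begins 54 mm behind the grasp point. The pads swing forward as they close: fully open they stand 13 mm farther back than shut.
Start: joints at [61.736, 33.873, 2.773, 92.16, -1.908, 54.013, -1.931], TCP at [0.282, -0.668, 0.25] pointing down, gripper open.
Joint ranges: [-153.93, 153.93], [-27.13, 128.08], [-72.61, 78.16], [10.71, 143.7], [-87.88, 267.88], [4.46, 118.87], [-176.78, 176.78]. Speed limits (degrees/s): [147.25, 147.25, 180, 180, 180, 180, 180].

INTERFACE

Orientations are given as [roll, pitch, yaw] about the fixed x, y, z axes, in that order (R = Rz(yaw) Ry(pitch) Rx(roll)).
In Python, from workcell import monitor, cams, manip gives the robot as it stands.
- The arm moves only by the shell command python3 -m creep 'ROWS' [FORCE]. ROWS is JSON, a list that holds one entry, the list of rows, each a list of 7 numbers: the finger opening in mm, from 0 to 85.4, then the shift along the world's x, y, z in mm, then the turn, a rotation vector about the world's x, y, z in degrees. In form: [[[hand, dx, dy, dz, ax, ay, az], ...]]. A call has 1 to 8 rows; each row is the pose to reach, as a shift and turn from the pose commanded when the call began; what a row does not reach only later rows make up. A row lasts 1/10 s, in which the tool goes at most 50 mm and 8.59 degrees, less where a joint would pass 70% of its speed; a pose out of reach is approached as far as the arm can. A call with a gripper value outside its range is refused whole. The fingers move at their own pace and stop on an object; FORCE is the grip in N (left out, the last holds). Time passes only in rows, so rows that repeat a pose let the fingers close. It gives the time, the measured TCP pose, the force, the opening and the grip force at its end, in the units of the state.
- monitor.read_state(): the state, without advancing time (a new reading comes with each control period).
- cams.read_camera(name): name is "side" or "top" or "wrist"; returns (picture, depth): 384x512x3 uint8, blue, green, red; 384x512 float32, m along the optical axis (not along the pixel's ray), 0 where there is no reading.
- cams.camera_model(name): a dict with "mtx" (3x3 intrinsics, pixels), "dist" ([k1, k2, p1, p2, k3] as OpenCV has them; the pictures are not rectified), "eye" and "orientation" of the camera in the world. Camera axes: x right, y up, looking along -z (the intrinsics and any distortion apply to the point x, -y, -z); pixel columns grow to the right and rows downward; lengths in m; the calibration is good to about 2 mm. A picture is of the moment at which its call begins: read the wrist's pose just before it. camera_model takes no time and is no camera call; for the wrist camera it gives the pose at the moment of the call.
- manip.hand_in(): hands the job in; it is judged then, once.
The state is a dict: "time": time; "joint_pos": joint angles; "dq": joint speeds; "effort": joint torques, N m; "position": TCP position; "orientation": TCP orientation; "ft_force": force on the tool from outside, world axes, zero at the start; "ft_torque": the same for the moment, N m; "gripper_width": finger opening in m; "finger_force": force on a finger pad.
Only numpy, scipy, OpenCV 4.12 (cv2) and the standard library are available. Lean on these libraries where they do the work, as an engineer would, in place of code of your own. Each camera call takes 0.05 s, during which the arm holds its last target. There are 200 camera calls.

## Working session

There is one attempt and no reset: what is moved stays moved. The work goes in short steps, Python scripts to look and compute and a shell command to move; the robot and the scene stay as the last step left them, time stands still between calls to the robot, and variables do not carry over. Pictures are saved under pics/ and viewed, at most 10 in all, crops included, and the job is handed in when it is done.

```bash
mkdir -p pics; cat > h.py <<'E'
import numpy as np, cv2
from workcell import monitor, cams, manip
from scipy.spatial.transform import Rotation as R
def grab(n):
    m=cams.camera_model(n); p,d=cams.read_camera(n); return m,p,d
def rot(m):
    o=np.array(m["orientation"],float)
    return o if o.shape==(3,3) else R.from_euler('xyz',o,degrees=True).as_matrix()
def cloud(m,d):
    h,w=d.shape; u,v=np.meshgrid(np.arange(w),np.arange(h))
    pts=np.stack([u,v],-1).reshape(-1,1,2).astype(np.float64)
    n=cv2.undistortPoints(pts,np.array(m["mtx"],float),np.array(m["dist"],float)).reshape(h,w,2)
    c=np.stack([n[...,0]*d,-n[...,1]*d,-d],-1)
    W=c@rot(m).T+np.array(m["eye"]); W[d<=0]=np.nan
    return W
E
python3 - <<'E'
from h import *
for n in("top","side"):
    m,p,d=grab(n); print(n,m); cv2.imwrite(f"pics/{n}0.png",p); np.savez(f"{n}0.npz",p=p,W=cloud(m,d))
s=monitor.read_state();print(s)
E
```

```text
top {'mtx': array([[400.54886721,   0.        , 248.8392793 ],
       [  0.        , 400.54886721, 194.22201348],
       [  0.        ,   0.        ,   1.        ]]), 'dist': array([-0.10354478,  0.        ,  0.        ,  0.        ,  0.        ]), 'eye': array([ 0.35766747, -0.05154405,  1.40928993]), 'orientation': array([  9.51868759,   0.44390711, -88.43079305])}
side {'mtx': array([[463.52460074,   0.        , 261.60977749],
       [  0.        , 463.52460074, 193.71410242],
       [  0.        ,   0.        ,   1.        ]]), 'dist': array([0.00639008, 0.        , 0.        , 0.        , 0.        ]), 'eye': array([ 0.37854344, -1.08138859,  0.69392721]), 'orientation': array([ 6.29271739e+01,  6.20605352e-02, -1.03392006e+01])}
{'time': 0.1, 'joint_pos': array([61.73556334, 33.92056365,  2.76960898, 92.23223964, -1.90941223,
       54.01561037, -1.93072107]), 'dq': array([-0.00689855, -0.22118015,  0.05397007, -0.04198345,  0.0700863 ,
       -0.07569658,  0.09112069]), 'effort': array([ 4.18330179e-03, -5.49996507e+01,  1.55366477e+00, -1.98823357e+01,
        9.78753436e-03,  3.90565605e-03,  1.22092331e-05]), 'position': array([ 0.28189976, -0.66713016,  0.24923416]), 'orientation': array([-1.79877949e+02,  6.70558086e-03,  2.29094379e+01]), 'ft_force': array([0.49071333, 0.37080749, 0.36482294]), 'ft_torque': array([ 0.00197956, -0.00334255,  0.06139769]), 'finger_force': 0.0, 'gripper_width': 0.08531288508092572}
```

View pics/top0.png

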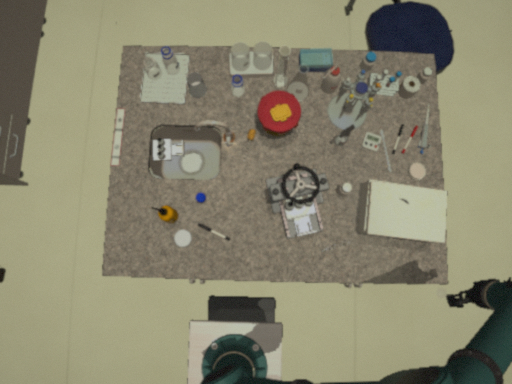

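View pics/side0.png

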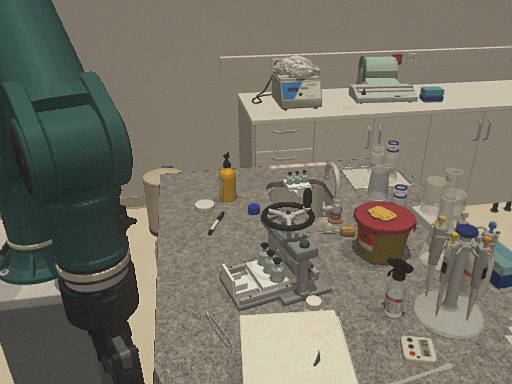

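The top view shows the press at (300,185) with its wheel, and the tray in its mouth at (302,220), push plate at about (305,235). The only lookalike tray is the small one with vials in the sink at (165,150). The handle looks to be at about (297,169). I choose the large tray at (302,220) and will check it in a close crop.

```bash
python3 - <<'E'
from h import *
a=np.load("top0.npz");p,W=a["p"],a["W"]
b=np.load("side0.npz");ps,Ws=b["p"],b["W"]
c1=cv2.resize(p[150:250,250:370],None,fx=5,fy=5,interpolation=cv2.INTER_CUBIC)
c2=cv2.resize(ps[180:360,200:340],None,fx=3,fy=3,interpolation=cv2.INTER_CUBIC)
im=np.zeros((600,800,3),np.uint8); im[:500,:400]=cv2.resize(c1,(400,333))[:0].shape and 0
im[:317,:380]=cv2.resize(c1,(380,317)); im[:540,380:800]=c2
cv2.imwrite("pics/crop.png",im)
for u,v in[(300,184),(297,169),(303,234),(290,207),(315,203),(300,185)]: print(u,v,W[v,u].round(3))
# wheel rim: dark points with z .165-.19
for nm,P,C in(("top",W,p),("side",Ws,ps)):
    g=C.max(-1)
    near=(abs(P[...,0]-W[185,300,0])<.12)&(abs(P[...,1]-W[185,300,1])<.12)
    rim=near&(P[...,2]>.160)&(P[...,2]<.186)&(g<80)
    q=P[rim]
    A=np.c_[2*q[:,:2],np.ones(len(q))]; s=np.linalg.lstsq(A,(q[:,:2]**2).sum(1),rcond=None)[0]
    print(nm,len(q),"c",s[:2],"r",np.sqrt(s[2]+s[:2]@s[:2]),"z",np.median(q[:,2]))
    h=near&(P[...,2]>.195)&(P[...,2]<.24); q=P[h]; print("handle",len(q),q.mean(0),q.min(0),q.max(0)); 
    t=q[q[:,2]>.222]; print(" top",len(t),t.mean(0) if len(t) else 0)
    # crosshead top
    k=near&(P[...,2]>.130)&(P[...,2]<.145); q=P[k][:,:2].astype(np.float32); r=cv2.minAreaRect(q*1000); print("crosshead",len(q),r)
    k=(abs(P[...,0]-s[0]+.16)<.1)&(abs(P[...,1]-s[1])<.1)&(P[...,2]>.055)&(P[...,2]<.072)
    q=P[k][:,:2].astype(np.float32); 
    if len(q)>4: print("plate top",len(q),cv2.minAreaRect(q*1000))
E
```

```text
300 184 [ 0.599 -0.195  0.187]
297 169 [ 0.639 -0.182  0.216]
303 234 [ 0.452 -0.221  0.063]
290 207 [ 0.541 -0.175  0.075]
315 203 [ 0.564 -0.266  0.027]
300 185 [ 0.597 -0.195  0.181]
top 383 c [ 0.59902626 -0.19610741] r 0.05420782288179784 z 0.17777252590449577
handle 45 [ 0.6459186  -0.17776808  0.2196419 ] [ 0.63901184 -0.18779188  0.19555116] [ 0.65702472 -0.16920673  0.23195319]
 top 20 [ 0.64789919 -0.17803593  0.22778602]
crosshead 578 ((599.2152099609375, -196.44439697265625), (57.16610336303711, 190.01123046875), 13.508539199829102)
plate top 52 ((482.1875915527344, -199.92813110351562), (126.33173370361328, 56.371089935302734), 49.082828521728516)
side 620 c [ 0.59780553 -0.20172198] r 0.05345712658366882 z 0.17815059858057608
handle 129 [ 0.64567542 -0.18544511  0.21392267] [ 0.63698768 -0.19115897  0.19532531] [ 0.65671792 -0.17373829  0.22994731]
 top 35 [ 0.64628906 -0.18342998  0.22646938]
crosshead 730 ((598.0084838867188, -200.81602478027344), (57.230865478515625, 189.53701782226562), 13.934194564819336)
plate top 107 ((481.7324523925781, -203.85781860351562), (124.67868041992188, 60.05107498168945), 49.05241394042969)
```

View pics/crop.png

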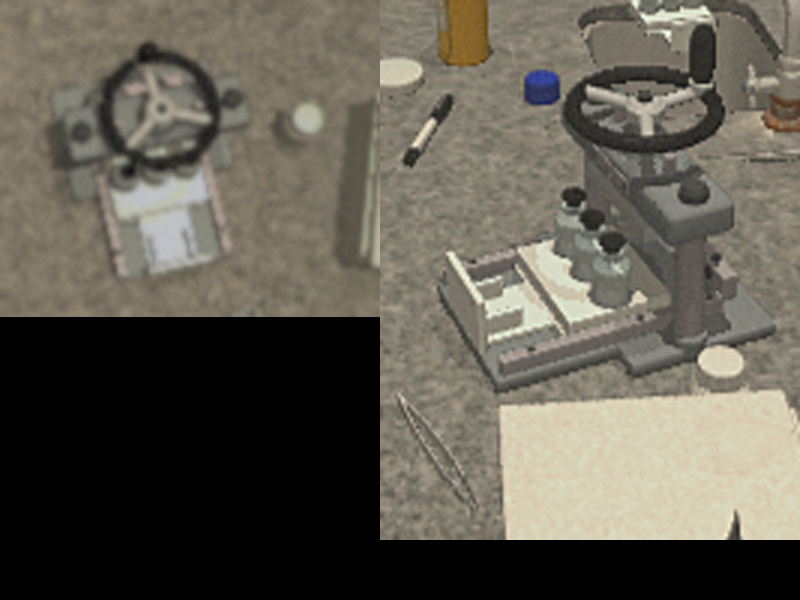

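The crop confirms the large tray in the press, with the push plate towards the robot. The handle is at the back of the wheel, slightly left. The fit puts the press at about (0.5985, -0.1985) with a yaw of 13.7°. Next I work out the move targets.

```bash
cat >> h.py <<'E'
C=np.array([.5985,-.1985,0]); YAW=13.7
Rp=R.from_euler('z',YAW,degrees=True)
def go(P,Rt,s=None):
    s=s or monitor.read_state()
    d=(np.array(P)-s["position"])*1000
    r=(Rt*R.from_euler('xyz',s["orientation"],degrees=True).inv()).as_rotvec(degrees=True)
    return d.round(1),r.round(1)
E
python3 - <<'E'
from h import *
s=monitor.read_state(); m=cams.camera_model("wrist")
Rt=R.from_euler('xyz',s["orientation"],degrees=True)
print("cam in tool",Rt.inv().apply(m["eye"]-s["position"]))
tilt=Rp*R.from_euler('y',-10,degrees=True)*R.from_euler('x',180,degrees=True)
for x,z in((-.205,.2),(-.205,.058),(-.18,.058),(-.125,.058)):
    P=C+Rp.apply([x,0,z]); print(x,z,P.round(3),np.hypot(*P[:2]),go(P,tilt,s))
Ws=np.load("side0.npz")["W"]; print("tweezers",Ws[328,218],Ws[340,230],"board",Ws[360,280], "smallb",Ws[302,313])
W=np.load("top0.npz")["W"];print("box top",W[210,400])
# tray plate, from both clouds, in press frame
for n in("top","side"):
    W=np.load(n+"0.npz")["W"]; q=Rp.inv().apply((W-C).reshape(-1,3)); k=(q[:,0]>-.19)&(q[:,0]<-.13)&(abs(q[:,1])<.034)&(q[:,2]>.045)&(q[:,2]<.07); print(n,k.sum(),np.percentile(q[k],[5,50,95],axis=0).round(4).tolist())
E
```

```text
cam in tool [ 0.07197902  0.00031404 -0.12431621]
-0.205 0.2 [ 0.399 -0.247  0.2  ] 0.46957533123762796 (array([117.4, 420.1, -49.2]), array([ 3. , -9.5, -9.2]))
-0.205 0.058 [ 0.399 -0.247  0.058] 0.46957533123762796 (array([ 117.4,  420.1, -191.2]), array([ 3. , -9.5, -9.2]))
-0.18 0.058 [ 0.424 -0.241  0.058] 0.4874412585359966 (array([ 141.7,  426. , -191.2]), array([ 3. , -9.5, -9.2]))
-0.125 0.058 [ 0.477 -0.228  0.058] 0.5287859263623216 (array([ 195.2,  439. , -191.2]), array([ 3. , -9.5, -9.2]))
tweezers [ 0.42026804 -0.33894761  0.00062252] [ 0.44104013 -0.37627872 -0.00055575] board [ 0.50595888 -0.54627267  0.10910352] smallb [ 0.6130487  -0.37363066  0.06948863]
box top [ 0.53541987 -0.53718782  0.10924299]
top 45 [[-0.1502, -0.0283, 0.0554], [-0.1471, 0.0001, 0.0627], [-0.1438, 0.03, 0.0663]]
side 132 [[-0.1511, -0.0329, 0.0462], [-0.1498, -0.0034, 0.0607], [-0.145, 0.0299, 0.0653]]
```

The wrist camera sits 72 mm along tool +x, so pushing with the camera facing forward would hit the wheel. I will push with the camera facing sideways (yaw 103.7°) and lean the tool back 8°.

```bash
python3 - <<'E'
from h import *
s=monitor.read_state()
T=Rp*R.from_euler('y',-8,degrees=True)*R.from_euler('z',90,degrees=True)*R.from_euler('x',180,degrees=True)
print(go(C+Rp.apply([-.205,0,.2]),T,s))
E
```

```text
(array([117.4, 420.1, -49.2]), array([-4. , -7.9, 80.6]))
```

```bash
python3 -m creep '[[[0,15,52,0,-0.5,-1,8],[0,30,104,0,-0.9,-1.8,16],[0,44,156,0,-1.3,-2.6,24],[0,59,210,0,-1.7,-3.4,32],[0,74,262,0,-2.1,-4.2,40],[0,88,315,0,-2.5,-5,48],[0,102,367,0,-2.9,-5.8,56],[0,117,420,0,-3.4,-6.6,64]]]' 20
python3 -m creep '[[[0,0,0,-20,-0.3,-0.6,8],[0,0,0,-40,-0.6,-1.3,16],[0,0,0,-49,-0.6,-1.3,16],[0,0,0,-49,-0.6,-1.3,16],[0,0,0,-49,-0.6,-1.3,16]]]' 20
python3 - <<'E'
from h import *
s=monitor.read_state()
T=Rp*R.from_euler('y',-8,degrees=True)*R.from_euler('z',90,degrees=True)*R.from_euler('x',180,degrees=True)
print(s["position"],s["joint_pos"],s["ft_force"])
print(go(C+Rp.apply([-.205,0,.2]),T,s));print(go(C+Rp.apply([-.205,0,.06]),T,s))
E
```

```text
time: 0.9
position: [0.3894, -0.2804, 0.2502]
orientation: [173.0, -0.9, 87.4]
ft_force: [1.4, -0.0, 0.6]
gripper_width: 0.0003
finger_force: 0.0
time: 1.4
position: [0.3897, -0.2829, 0.2015]
orientation: [171.8, -0.2, 102.9]
ft_force: [-0.7, 0.5, 0.5]
gripper_width: -0.0004
finger_force: 0.0
[ 0.38967539 -0.28291582  0.2014702 ] [ 53.83044222  20.96950298 -24.4660457  127.73069907   5.74567914
  27.39184924  39.16300905] [-0.70572542  0.46365822  0.50078365]
(array([ 9.7, 35.9, -1.5]), array([-0.3,  0.2,  0.8]))
(array([   9.7,   35.9, -141.5]), array([-0.3,  0.2,  0.8]))
```

```bash
python3 -m creep '[[[0,5,18,0,0,0,0],[0,10,36,0,0,0,0.8],[0,10,36,-40,0,0,0.8],[0,10,36,-80,0,0,0.8],[0,10,36,-115,0,0,0.8],[0,10,36,-135,0,0,0.8],[0,10,36,-141,0,0,0.8],[0,10,36,-141,0,0,0.8]]]'
python3 - <<'E'
from h import *
m,p,d=grab("side"); cv2.imwrite("pics/s1.png",cv2.resize(p[170:340,160:360],None,fx=3.5,fy=3.5,interpolation=cv2.INTER_CUBIC))
s=monitor.read_state();print(Rp.inv().apply(s["position"]-C),s["ft_force"])
E
```

```text
time: 2.2
position: [0.4001, -0.2467, 0.0603]
orientation: [171.8, -0.2, 103.8]
ft_force: [1.0, 0.2, 0.5]
gripper_width: 0.0002
finger_force: 0.0
[-2.03953441e-01 -1.30436326e-04  6.09932575e-02] [ 0.66337456 -0.06301843 -0.21935799]
```

View pics/s1.png

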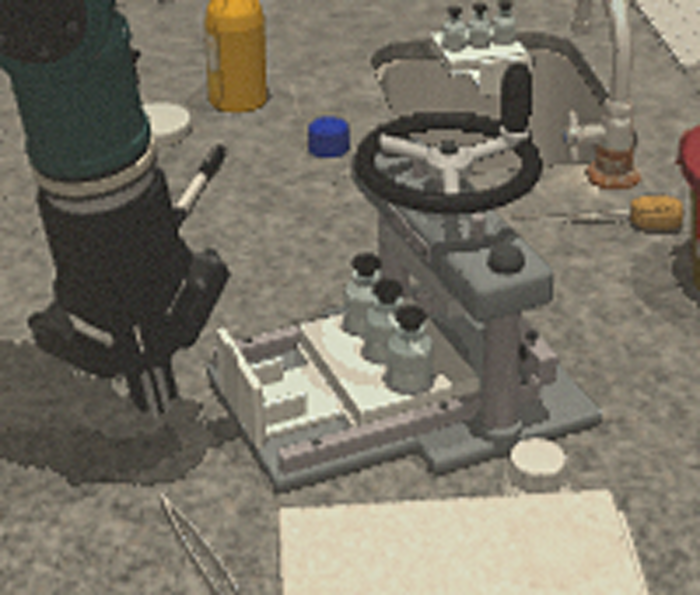

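The picture shows the closed fingers at (155,400), in front of the push plate (240,385) and level with its middle. The way into the press is clear.

```bash
python3 -m creep '[[[0,9.7,2.4,0,0,0,0],[0,19.4,4.7,0,0,0,0],[0,26,6.3,0,0,0,0],[0,31,7.6,0,0,0,0],[0,36,8.8,0,0,0,0],[0,41,10,0,0,0,0],[0,41,10,0,0,0,0]]]'
python3 -m creep '[[[0,3,0.7,0,0,0,0],[0,6,1.5,0,0,0,0],[0,9,2.2,0,0,0,0],[0,12,2.9,0,0,0,0],[0,15,3.7,0,0,0,0],[0,18,4.4,0,0,0,0]]]'
python3 - <<'E'
from h import *
s=monitor.read_state();print(Rp.inv().apply(s["position"]-C),s["ft_force"])
m,p,d=grab("side"); cv2.imwrite("pics/s2.png",cv2.resize(p[170:340,160:360],None,fx=3.5,fy=3.5,interpolation=cv2.INTER_CUBIC))
E
```

```text
time: 2.95
position: [0.4411, -0.2363, 0.0603]
orientation: [171.8, -0.2, 103.9]
ft_force: [0.0, -0.4, -0.6]
gripper_width: 0.0001
finger_force: 0.0
time: 3.55
position: [0.4588, -0.232, 0.0602]
orientation: [171.8, -0.2, 103.9]
ft_force: [-1.8, -0.5, -0.6]
gripper_width: 0.0002
finger_force: 0.7
[-0.1436677   0.00054578  0.06021897] [-1.76885917 -0.45189101 -0.62163391]
```

View pics/s2.png

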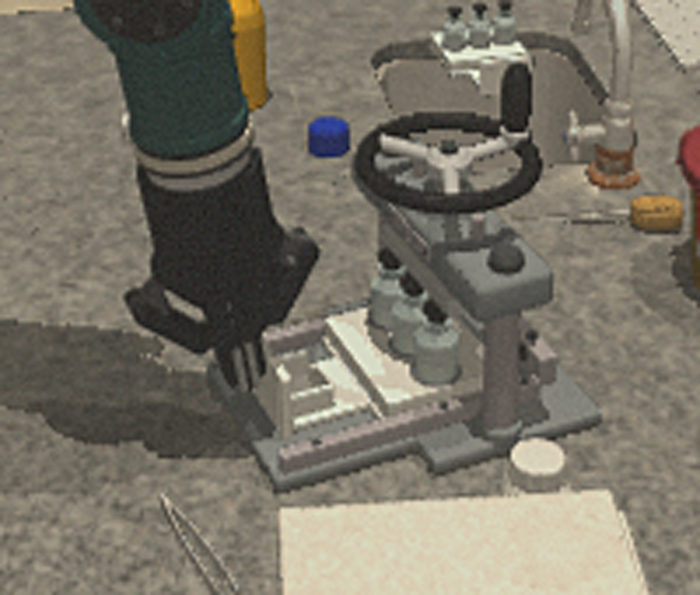

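The tray is sliding in: its plate is now at about (290,400) and the fingers are against it. I continue, more slowly near home.

```bash
python3 -m creep '[[[0,2.9,0.7,0,0,0,0],[0,5.8,1.4,0,0,0,0],[0,8.7,2.1,0,0,0,0],[0,11.7,2.8,0,0,0,0],[0,13.6,3.3,0,0,0,0],[0,13.6,3.3,0,0,0,0]]]'
for i in 1 ; do python3 -m creep '[[[0,1,0.2,0,0,0,0],[0,1.9,0.5,0,0,0,0],[0,1.9,0.5,0,0,0,0]]]'; done
python3 -m creep '[[[0,1,0.2,0,0,0,0],[0,1,0.2,0,0,0,0]]]'
python3 -m creep '[[[0,1,0.2,0,0,0,0],[0,1,0.2,0,0,0,0]]]'
```

```text
time: 4.2
position: [0.473, -0.2287, 0.0604]
orientation: [171.7, -0.2, 103.9]
ft_force: [-0.7, -0.4, 0.6]
gripper_width: 0.0002
finger_force: 0.1
time: 4.5
position: [0.4739, -0.2283, 0.0603]
orientation: [171.8, -0.2, 103.9]
ft_force: [-1.6, 0.0, 0.4]
gripper_width: 0.0002
finger_force: 0.8
time: 4.7
position: [0.4751, -0.2281, 0.0603]
orientation: [171.8, -0.2, 103.9]
ft_force: [-0.6, -0.6, 0.1]
gripper_width: 0.0001
finger_force: 0.8
time: 4.9
position: [0.4763, -0.2279, 0.0603]
orientation: [171.8, -0.2, 103.9]
ft_force: [-0.6, -0.6, -0.3]
gripper_width: 0.0001
finger_force: 0.7
```

```bash
python3 -m creep '[[[0,1,0.2,0,0,0,0],[0,1,0.2,0,0,0,0]]]' | grep -E 'pos|ft'
python3 -m creep '[[[0,1,0.2,0,0,0,0],[0,1,0.2,0,0,0,0]]]'| grep -E 'pos|ft'
python3 -m creep '[[[0,1,0.2,0,0,0,0],[0,1,0.2,0,0,0,0]]]'| grep -E 'pos|ft'
```

```text
position: [0.4773, -0.2277, 0.0603]
ft_force: [-0.7, -0.3, -0.5]
position: [0.4783, -0.2275, 0.0603]
ft_force: [-1.8, -1.1, -0.9]
position: [0.4793, -0.2273, 0.0603]
ft_force: [-1.3, 0.3, -0.4]
```

```bash
python3 -m creep '[[[0,1,0.2,0,0,0,0],[0,1,0.2,0,0,0,0]]]' | grep -E 'pos|ft'
python3 -m creep '[[[0,1,0.2,0,0,0,0],[0,1,0.2,0,0,0,0]]]'| grep -E 'pos|ft'
python3 -m creep '[[[0,1,0.2,0,0,0,0],[0,1,0.2,0,0,0,0]]]'| grep -E 'pos|ft'
python3 - <<'E'
from h import *
s=monitor.read_state();print(Rp.inv().apply(s["position"]-C))
for n in("side",):
    m,p,d=grab(n);W=cloud(m,d); q=Rp.inv().apply((W-C).reshape(-1,3)); k=(q[:,0]>-.15)&(q[:,0]<-.085)&(q[:,1]<-.015)&(q[:,1]>-.034)&(q[:,2]>.045)&(q[:,2]<.07)&(p.reshape(-1,3).min(1)>140); print(n,k.sum(),np.percentile(q[k],[5,50,95],axis=0).round(4).tolist())
E
```

```text
position: [0.4803, -0.2271, 0.0603]
ft_force: [-0.6, -0.9, -0.8]
position: [0.4812, -0.2269, 0.0603]
ft_force: [-2.0, -0.2, -0.1]
position: [0.4813, -0.2268, 0.0602]
ft_force: [-3.5, -0.9, 1.6]
[-0.12052927  0.00023768  0.06022803]
side 11 [[-0.1068, -0.0329, 0.0632], [-0.1044, -0.027, 0.0635], [-0.1023, -0.0208, 0.0667]]
```

```bash
python3 -m creep '[[[0,1,0.2,0,0,0,0],[0,1,0.2,0,0,0,0]]]' | grep -E 'pos|ft'
python3 -m creep '[[[0,0.5,0.1,0,0,0,0],[0,0.5,0.1,0,0,0,0],[0,0.5,0.1,0,0,0,0]]]'| grep -E 'pos|ft'
```

```text
position: [0.4814, -0.2267, 0.06]
ft_force: [-4.3, -0.9, 2.8]
position: [0.4815, -0.2266, 0.06]
ft_force: [-5.2, -1.1, 2.6]
```

Force builds while the position stands still, so the tray is home. Next I back off, rise and go over the wheel, behind the handle.

```bash
python3 -m creep '[[[0,-10,-2.4,0,0,0,0],[0,-30,-7,0,0,0,0],[0,-50,-12,0,0,0,0],[0,-50,-12,40,0,0,0],[0,-50,-12,90,0,0,0],[0,-50,-12,140,0,0,0],[0,-50,-12,190,0,0,0],[0,-50,-12,230,0,0,0]]]'
python3 - <<'E'
from h import *
m,p,d=grab("side");W=cloud(m,d); q=Rp.inv().apply((W-C).reshape(-1,3)); k=(q[:,0]>-.15)&(q[:,0]<-.085)&(abs(q[:,1])<.034)&(q[:,2]>.045)&(q[:,2]<.07)&(p.reshape(-1,3).min(1)>140); print(k.sum(),np.percentile(q[k],[5,50,95],axis=0).round(4).tolist())
V=R.from_euler('xyz',[180,0,103.7],degrees=True)
print(go([.6128,-.1433,.29],V)); print(go([.6128,-.1433,.227],V))
E
```

```text
time: 7.45
position: [0.4352, -0.2386, 0.2939]
orientation: [171.5, -0.0, 103.9]
ft_force: [0.5, 0.4, 0.0]
gripper_width: -0.0001
finger_force: 0.0
31 [[-0.1073, -0.031, 0.062], [-0.1051, -0.0147, 0.0641], [-0.1027, 0.0093, 0.0659]]
(array([173.9,  96.7,  -9.7]), array([-1.7,  8.8, -0.2]))
(array([173.9,  96.7, -72.7]), array([-1.7,  8.8, -0.2]))
```

```bash
python3 -m creep '[[[0,35,19,0,-0.4,1.8,0],[0,70,38,0,-0.7,3.5,0],[0,105,58,0,-1,5.3,0],[0,140,78,0,-1.4,7,0],[0,174,97,0,-1.7,8.8,-0.2],[0,174,97,-35,-1.7,8.8,-0.2],[0,174,97,-67,-1.7,8.8,-0.2],[0,174,97,-67,-1.7,8.8,-0.2]]]'
python3 - <<'E'
from h import *
s=monitor.read_state();print(s["joint_pos"],s["ft_force"])
m,p,d=grab("side"); cv2.imwrite("pics/s3.png",cv2.resize(p[130:300,220:380],None,fx=3.5,fy=3.5,interpolation=cv2.INTER_CUBIC))
# path rows: radius 57, steps 7.5deg, shift from call start
d0=s["position"][:2]-C[:2]; a0=np.degrees(np.arctan2(d0[1],d0[0])); print("angle",a0,"r",np.hypot(*d0),s["position"])
P=lambda a:57*np.array([np.cos(np.radians(a)),np.sin(np.radians(a))])
a=75.5
for c in range(6):
    print(c,[list((P(a-7.5*(i+1))-P(a)).round(1)) for i in range(8)]); a-=60
E
```

```text
time: 8.3
position: [0.6051, -0.1406, 0.2188]
orientation: [-178.9, -0.9, 103.7]
ft_force: [-1.0, 0.0, -1.0]
gripper_width: 0.0001
finger_force: 0.0
[ 26.22011892  30.72210102 -24.3857212  105.88926248  15.77181168
  48.14391883   7.65629351] [-1.04109048  0.02480064 -0.95275646]
angle 83.49582247743055 r 0.05832173265428047 [ 0.60510643 -0.14055365  0.2187781 ]
0 [[np.float64(7.1), np.float64(-2.3)], [np.float64(13.8), np.float64(-5.6)], [np.float64(20.0), np.float64(-9.7)], [np.float64(25.7), np.float64(-14.5)], [np.float64(30.6), np.float64(-20.1)], [np.float64(34.8), np.float64(-26.3)], [np.float64(38.2), np.float64(-32.9)], [np.float64(40.7), np.float64(-40.0)]]
1 [[np.float64(1.5), np.float64(-7.3)], [np.float64(2.1), np.float64(-14.7)], [np.float64(1.6), np.float64(-22.2)], [np.float64(0.3), np.float64(-29.5)], [np.float64(-2.1), np.float64(-36.6)], [np.float64(-5.3), np.float64(-43.3)], [np.float64(-9.4), np.float64(-49.5)], [np.float64(-14.3), np.float64(-55.2)]]
2 [[np.float64(-5.6), np.float64(-5.0)], [np.float64(-11.7), np.float64(-9.2)], [np.float64(-18.4), np.float64(-1
[... 424 characters left out ...]
float64(26.3)], [np.float64(-38.2), np.float64(32.9)], [np.float64(-40.7), np.float64(40.0)]]
4 [[np.float64(-1.5), np.float64(7.3)], [np.float64(-2.1), np.float64(14.7)], [np.float64(-1.6), np.float64(22.2)], [np.float64(-0.3), np.float64(29.5)], [np.float64(2.1), np.float64(36.6)], [np.float64(5.3), np.float64(43.3)], [np.float64(9.4), np.float64(49.5)], [np.float64(14.3), np.float64(55.2)]]
5 [[np.float64(5.6), np.float64(5.0)], [np.float64(11.7), np.float64(9.2)], [np.float64(18.4), np.float64(12.5)], [np.float64(25.4), np.float64(15.0)], [np.float64(32.7), np.float64(16.5)], [np.float64(40.2), np.float64(17.0)], [np.float64(47.6), np.float64(16.6)], [np.float64(54.9), np.float64(15.2)]]
```

View pics/s3.png

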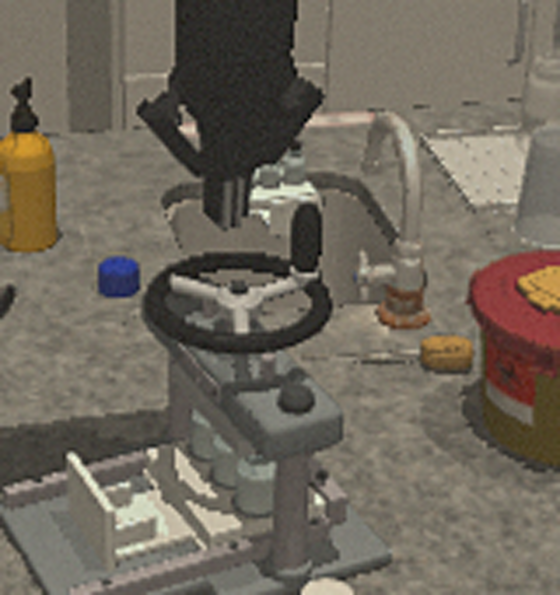

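The fingertips, at (235,220), are behind and left of the handle (305,235), above the rim and clear of it. I settle there and lift slightly before the first arc.

```bash
python3 -m creep '[[[0,4,-2,4,0,0,0],[0,4,-2,4,0,0,0],[0,4,-2,4,0,0,0]]]'
python3 - <<'E'
from h import *
s=monitor.read_state();d0=(s["position"]-C)*1000;print(d0,s["ft_force"])
P=lambda a:57*np.array([np.cos(np.radians(a)),np.sin(np.radians(a))])
for i in range(8):print((P(75.5-7.5*(i+1))-d0[:2]).round(1))
E
```

```text
time: 8.65
position: [0.6129, -0.1438, 0.2295]
orientation: [-179.5, -0.6, 103.6]
ft_force: [-0.1, 0.4, 0.5]
gripper_width: 0.0001
finger_force: 0.0
[ 14.41495566  54.65507375 229.45052852] [-0.13950682  0.44535441  0.53403898]
[ 6.9 -1.8]
[13.7 -5. ]
[19.9 -9.1]
[ 25.5 -14. ]
[ 30.5 -19.6]
[ 34.7 -25.7]
[ 38.1 -32.4]
[ 40.5 -39.4]
```

```bash
python3 -m creep '[[[0,7,-2,-2,0,0,0],[0,13.8,-5.2,-4,0,0,0],[0,20,-9.3,-4,0,0,0],[0,25.6,-14.2,-4,0,0,0],[0,30.5,-19.8,-4,0,0,0],[0,34.7,-26,-4,0,0,0],[0,38.1,-32.6,-4,0,0,0],[0,40.6,-39.7,-4,0,0,0]]]'
python3 - <<'E'
from h import *
s=monitor.read_state();d0=(s["position"]-C)*1000;print(d0,s["ft_force"])
m,p,d=grab("side"); cv2.imwrite("pics/s4.png",cv2.resize(p[130:300,220:380],None,fx=3.5,fy=3.5,interpolation=cv2.INTER_CUBIC))
E
```

```text
time: 9.45
position: [0.6515, -0.1829, 0.2228]
orientation: [-179.2, -0.8, 103.6]
ft_force: [-3.0, 2.3, -0.2]
gripper_width: 0.0001
finger_force: 1.7
[ 52.99744114  15.64576568 222.78781117] [-2.99230215  2.31496664 -0.22560072]
```

View pics/s4.png

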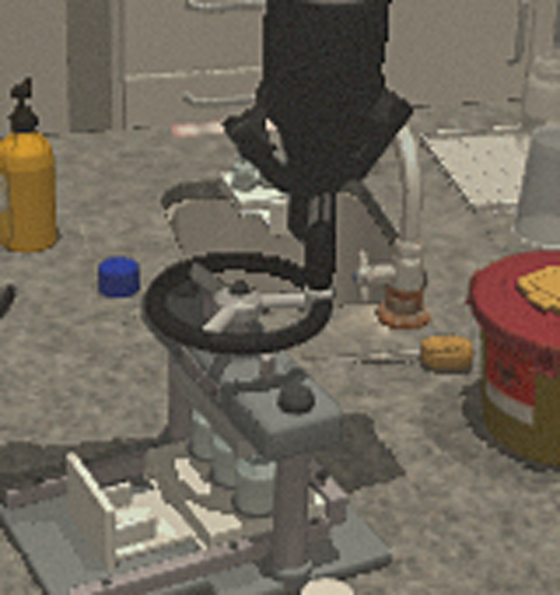

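The wheel is turning cleanly: handle at (320,245), pushed by the finger side with about 4 N. I continue with the next two arcs.

```bash
python3 -m creep '[[[0,1.5,-7.3,0,0,0,0],[0,2.1,-14.7,0,0,0,0],[0,1.6,-22.2,0,0,0,0],[0,0.3,-29.5,0,0,0,0],[0,-2.1,-36.6,0,0,0,0],[0,-5.3,-43.3,0,0,0,0],[0,-9.4,-49.5,0,0,0,0],[0,-14.3,-55.2,0,0,0,0]]]' | grep -E 'pos|ft'
python3 -m creep '[[[0,-5.6,-5,0,0,0,0],[0,-11.7,-9.2,0,0,0,0],[0,-18.4,-12.5,0,0,0,0],[0,-25.4,-15,0,0,0,0]]]' | grep -E 'pos|ft'
python3 - <<'E'
from h import *
s=monitor.read_state();d0=(s["position"]-C)*1000;print(d0,np.hypot(*d0[:2]),np.degrees(np.arctan2(d0[1],d0[0])),s["ft_force"])
P=lambda a:57*np.array([np.cos(np.radians(a)),np.sin(np.radians(a))])
print("want -74.5",P(-74.5))
m,p,d=grab("side");W=(cloud(m,d)-C); r=np.hypot(W[...,0],W[...,1]); k=(r<.07)&(W[...,2]>.19)&(W[...,2]<.205);q=W[k];print(k.sum(),q.mean(0))
E
```

```text
position: [0.6394, -0.2397, 0.2242]
ft_force: [1.8, 2.6, -0.2]
position: [0.6123, -0.254, 0.2234]
ft_force: [3.3, 1.3, 0.3]
[ 13.75953851 -55.51359885 223.44962122] 57.19339610035309 -76.07927533772117 [3.29100691 1.28487891 0.29095827]
want -74.5 [ 15.23258744 -54.92693583]
56 [-0.01303261 -0.05575094  0.19757398]
```

```bash
python3 -m creep '[[[0,-7.3,-1.5,0,0,0,0],[0,-14.8,-2,0,0,0,0],[0,-22.2,-1.6,0,0,0,0],[0,-29.5,-0.2,0,0,0,0]]]' | grep -E 'pos|ft'
python3 -m creep '[[[0,-7.1,2.3,0,0,0,0],[0,-13.8,5.6,0,0,0,0],[0,-20,9.7,0,0,0,0],[0,-25.7,14.5,0,0,0,0],[0,-30.6,20.1,0,0,0,0],[0,-34.8,26.3,0,0,0,0],[0,-38.2,32.9,0,0,0,0],[0,-40.7,40,0,0,0,0]]]' | grep -E 'pos|ft'
python3 - <<'E'
from h import *
s=monitor.read_state();d0=(s["position"]-C)*1000;print(d0,np.hypot(*d0[:2]),np.degrees(np.arctan2(d0[1],d0[0])),s["ft_force"])
m,p,d=grab("side");W=(cloud(m,d)-C); r=np.hypot(W[...,0],W[...,1]); k=(r<.07)&(W[...,2]>.19)&(W[...,2]<.205);q=W[k];print(k.sum(),q.mean(0))
E
```

```text
position: [0.5823, -0.254, 0.2234]
ft_force: [2.2, -1.1, 0.3]
position: [0.5415, -0.2131, 0.2233]
ft_force: [1.2, -2.9, -0.2]
[-57.02600888 -14.62724859 223.26808916] 58.87208243085601 -165.6137079054965 [ 1.18163947 -2.87618319 -0.16000738]
17 [-0.0489969  -0.00068278  0.19319787]
```

```bash
python3 -m creep '[[[0,-1.2,7.2,0,0,0,0],[0,-1.5,14.6,0,0,0,0],[0,-0.6,22,0,0,0,0],[0,1,29.3,0,0,0,0],[0,3.5,36.4,0,0,0,0],[0,6.8,43,0,0,0,0],[0,11,49.1,0,0,0,0],[0,15.9,54.7,0,0,0,0]]]' | grep -E 'pos|ft'
python3 -m creep '[[[0,5.6,5,0,0,0,0],[0,11.7,9.2,0,0,0,0],[0,18.4,12.5,0,0,0,0],[0,25.4,15,0,0,0,0],[0,32.7,16.5,0,0,0,0],[0,40.2,17,0,0,0,0],[0,40.2,17,0,0,0,0]]]' | grep -E 'pos|ft'
python3 - <<'E'
from h import *
s=monitor.read_state();d0=(s["position"]-C)*1000;print(d0,np.hypot(*d0[:2]),np.degrees(np.arctan2(d0[1],d0[0])),s["ft_force"])
for n in("side","top"):
    m,p,d=grab(n)
    if n=="side":cv2.imwrite("pics/s5.png",cv2.resize(p[130:300,220:380],None,fx=3.5,fy=3.5,interpolation=cv2.INTER_CUBIC))
    W=(cloud(m,d)-C); r=np.hypot(W[...,0],W[...,1]); k=(r<.07)&(W[...,2]>.185)&(W[...,2]<.202);q=W[k];print(n,k.sum(),q.mean(0) if k.any() else 0)
E
```

```text
position: [0.5574, -0.1577, 0.2229]
ft_force: [-1.8, -2.4, 0.3]
position: [0.6004, -0.1403, 0.2235]
ft_force: [0.1, 0.2, -0.2]
[  1.89554984  58.16073957 223.494623  ] 58.1916208398183 88.13330132626908 [ 0.10789078  0.2029665  -0.22909619]
side 51 [0.02068584 0.0416246  0.19393728]
top 0 0
```

View pics/s5.png

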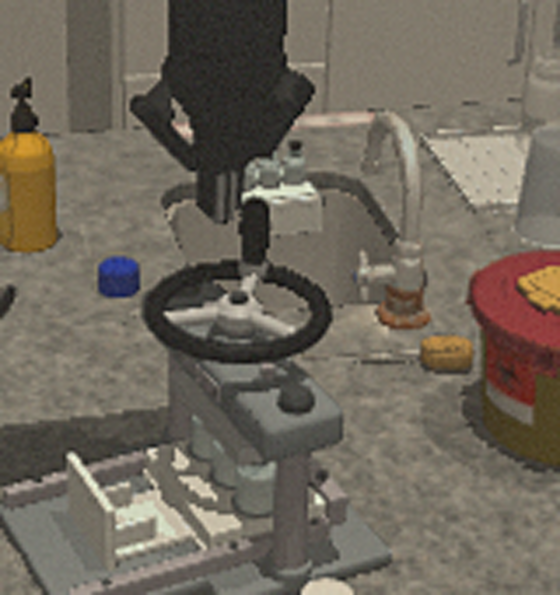

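Handle at (255,235), about 45° short of a full turn. Next comes a slower stretch to just short of it.

```bash
python3 - <<'E'
from h import *
P=lambda a:57*np.array([np.cos(np.radians(a)),np.sin(np.radians(a))])
print([list(map(float,(P(88.1-5*i)-P(88.1)).round(1))) for i in range(1,9)])
E
```

```text
[[5.0, -0.4], [9.9, -1.2], [14.7, -2.4], [19.4, -4.1], [23.9, -6.1], [28.2, -8.6], [32.3, -11.4], [36.2, -14.5]]
```

```bash
python3 -m creep '[[[0,5,-0.8,0,0,0,0],[0,9.9,-1.8,0,0,0,0],[0,14.7,-3.2,0,0,0,0],[0,19.4,-5,0,0,0,0],[0,23.9,-7,0,0,0,0],[0,28.2,-9.5,0,0,0,0],[0,32.3,-12.3,0,0,0,0],[0,32.3,-12.3,0,0,0,0]]]' | grep -E 'pos|ft'
python3 - <<'E'
from h import *
s=monitor.read_state();d0=(s["position"]-C)*1000;print(d0,np.hypot(*d0[:2]),np.degrees(np.arctan2(d0[1],d0[0])),s["ft_force"])
def ang(W,c,lo,hi):
    r=np.hypot(W[...,0]-c[0],W[...,1]-c[1]); k=(r<.07)&(W[...,2]>lo)&(W[...,2]<hi);q=W[k][:,:2]-c;a=q.mean(0);return k.sum(),a,np.degrees(np.arctan2(a[1],a[0]))
c=np.array([.5978,-.2017])
print("start",ang(np.load("side0.npz")["W"],c,.195,.210))
m,p,d=grab("side");print("now",ang(cloud(m,d),c,.187,.202))
E
```

```text
position: [0.6312, -0.155, 0.223]
ft_force: [-0.1, 0.8, -0.6]
[ 32.73935218  43.45160974 222.98912023] 54.40503258412307 53.00318287951239 [-0.11794628  0.79194728 -0.58920727]
start (np.int64(47), array([0.0476361, 0.0157277]), np.float64(18.271331698448662))
now (np.int64(43), array([0.04433485, 0.0232023 ]), np.float64(27.624962740488055))
```

```bash
python3 -m creep '[[[0,2.5,-1.4,0,0,0,0],[0,5,-2.9,0,0,0,0],[0,7.5,-4.5,0,0,0,0],[0,7.5,-4.5,0,0,0,0],[0,7.5,-4.5,0,0,0,0]]]' | grep -E 'pos|ft'
python3 -m creep '[[[0,-6,8,0,0,0,0],[0,-15,20,0,0,0,0],[0,-15,25,30,0,0,0],[0,-15,25,80,0,0,0],[0,-60,40,110,0,0,0],[0,-110,55,110,0,0,0],[0,-160,60,110,0,0,0],[0,-200,60,110,0,0,0]]]' | grep -E 'pos|ft'
python3 - <<'E'
from h import *
def ang(W,c,lo,hi):
    r=np.hypot(W[...,0]-c[0],W[...,1]-c[1]); k=(r<.07)&(W[...,2]>lo)&(W[...,2]<hi);q=W[k][:,:2]-c;a=q.mean(0);return k.sum(),a.round(4),np.degrees(np.arctan2(a[1],a[0])),W[k][:,2].max()
for n,c in(("side",np.array([.5978,-.2017])),("top",np.array([.5990,-.1961]))):
    m,p,d=grab(n);W=cloud(m,d); W0=np.load(n+"0.npz")["W"]
    print(n,ang(W0,c,.195,.245),ang(W,c,.187,.237))
    q=Rp.inv().apply((W-C).reshape(-1,3)); k=(q[:,0]>-.15)&(q[:,0]<-.085)&(abs(q[:,1])<.034)&(q[:,2]>.045)&(q[:,2]<.07)&(p.reshape(-1,3).min(1)>140); print(k.sum(),np.percentile(q[k],[5,50,95],axis=0).round(4).tolist())
    f=lambda Z:np.nanmedian(Z[(np.hypot(Z[...,0]-c[0],Z[...,1]-c[1])>.05)&(np.hypot(Z[...,0]-c[0],Z[...,1]-c[1])<.058)&(Z[...,2]>.155)&(Z[...,2]<.186)][:,2]); print("rim z",f(W0),f(W))
    if n=="side":cv2.imwrite("pics/s6.png",cv2.resize(p[130:300,220:380],None,fx=3.5,fy=3.5,interpolation=cv2.INTER_CUBIC))
E
```

```text
position: [0.6392, -0.1584, 0.2235]
ft_force: [-0.5, 1.3, -0.9]
position: [0.4357, -0.0966, 0.3336]
ft_force: [-0.7, 0.4, 1.3]
side (np.int64(129), array([0.0479, 0.0163]), np.float64(18.75361948987626), np.float64(0.22994730873274183)) (np.int64(124), array([0.0468, 0.0184]), np.float64(21.503954832342224), np.float64(0.22222278233811793))
42 [[-0.1077, -0.0285, 0.0626], [-0.1057, -0.0025, 0.0647], [-0.1025, 0.0249, 0.0667]]
rim z 0.17797751871748707 0.17018104366481918
top (np.int64(45), array([0.0469, 0.0183]), np.float64(21.34146536420233), np.float64(0.2319531861328028)) (np.int64(43), array([0.046 , 0.0206]), np.float64(24.09484371874132), np.float64(0.22356938254013436))
23 [[-0.1064, -0.0319, 0.0582], [-0.1036, -0.0127, 0.0614], [-0.101, 0.0058, 0.0662]]
rim z 0.1782324681784515 0.1707402474202595
```

View pics/s6.png

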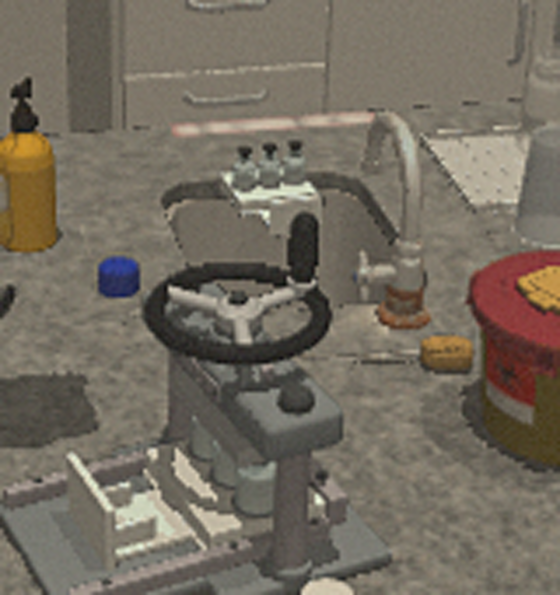

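The handle is back at (302,245), 2.75° short of a full turn (both cameras agree; 18° is allowed). The rim has sunk about 7.7 mm, the tray is home and the arm is clear, so I hand in.

```bash
python3 -m creep '[[[0,0,0,0,0,0,0],[0,0,0,0,0,0,0],[0,0,0,0,0,0,0]]]' | grep -E 'time|ft'
python3 -c "
from workcell import manip
print(manip.hand_in())"
```

```text
time: 16.15
ft_force: [-0.4, -0.2, 0.0]
the job is handed in; nothing more can be done
None
```

I pushed the tray home against the back stop, turned the wheel clockwise one full turn (about 3° short, within the 18° allowed), and handed the job in at 16 s; no verdict came back, and I inferred the stoppers are seated from the roughly 8 mm of platen travel rather than seeing them.

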